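Index a flange four clicks on under the indicator

TASK

The flange on the click-stop indexing dial is to be checked at the next station. Swing the lock lever fully open, then with a fingertip against one of the dial's spokes push the dial exactly four clicks clockwise as seen from above, without overrunning into a fifth, and swing the lever fully home again so that the dial is locked on that stop. Only push, gently: do not touch the flange or the indicator over it, leave the flange seated, and leave the other things on the desk where they lie.

Things in the scene. Friction and masses are not known exactly. Their poses are not given: they have to be found in the camera images.
- indexer: Dark grey-blue cast base of the indexing table, fixed on the desk. Origin: on the desk under the dial's axis. Own axes (yaw varies): -x is its front (red index mark), -y the side with lock block and lever, +x the back with the indicator post. Fixed foot up to 100 mm from the axis and 10 mm high; mark to 113 mm in front, as low; lock block 112-180 mm out, 34 mm high.
- dial (a joint): Angle of the dial about its upright axis, rad, 0 at the start, growing clockwise from above. It has 24 stops, one every 15 degrees (0.262), and clicks into each by a spring roller: about 5 N on a spoke to leave a stop, resistance vanishing half-way (7.5 degrees), then it jumps on by itself into the next. While the lock is home it can move only about 1 degree.
- dial_centre (a point): Point on the dial's axis in its top face, 48 mm above the desk, turning with the dial. The dial is a silver disc 184 mm in diameter and 12 mm thick with 24 black lines and six level spokes. In its own axes, which lie along the base's at the start, the spokes point at 30, 90, 150, 210, 270 and 330 degrees anticlockwise from its +x.
- spoke_grip (a point): Middle of the black sleeve on the spoke at 210 degrees, front right at the start: 120 mm from the dial's axis, 42 mm above the desk, turning with the dial. All six spokes are alike: steel rods standing free from 92 mm, with a black sleeve 13 mm thick from 104 to 137 mm from the axis to push on; under them free space to the desk, or to the low blocks of the base.
- lock_lever (a joint): Angle of the lock lever, rad: 0 home (locked, pointing straight out along the base's -y), 0.9 fully open, swung clockwise from above so that its grip comes towards the base's front (-x). It turns about an upright axis 155 mm from the dial's axis along the base's -y, stays where it is left and takes about 2 N at the grip. It can go home only when the dial rests in a stop.
- lever_grip (a point): Middle of the lever's black upright grip, 65 mm from the lever's axis: 15 to 19 mm thick, from 46 to 85 mm above the desk (this point at 66 mm). Both sides of it are free; push it sideways.
- flange: Machined aluminium flange, 147 x 156 x 40 mm, lying loose on three buttons on the dial between four short pins, and turning with it; its top is 92 mm above the desk and it reaches 78 mm from the dial's axis. Origin: centre of its underside. Not to be touched.
- indicator: Dial indicator with a white round face, 56 mm, fixed on a post behind the dial, stem down, its tip 2 mm above the flange's back rim 62 mm from the dial's axis; face and clamp up to 190 mm above the desk. Origin: middle of its back, 141 mm above the desk. Not to be touched.
- setup_block: a grey steel set-up block with holes, 45 x 70 x 40 mm, lying near the dial; a bystander; origin at the centre of its underside
- ring_gauge: a small plain steel ring gauge, 47 mm outside, 18 mm high, lying near the dial; a bystander; origin at the centre of its underside
- hex_key: a black hexagon key, 30 x 88 x 6 mm, lying flat on the side of the lock lever; a bystander; origin at the centre of its underside
- m8_screw: a black socket-head screw, 12 mm across, 38 mm tall, standing on its head between the dial and the robot; a bystander; origin at the centre of its underside

How it is judged:
On the way, in this order (a step that is already met when the one before it is completed fails the run):
1. the lock lever is fully open (value of joint lock_lever above 0.75 rad), for 0.2 s.
2. with the lever still open, the dial rests in the fourth stop clockwise (value of joint dial between 0.98 and 1.115 rad and value of joint lock_lever above 0.6 rad and velocity of joint dial between -0.1 and 0.1 rad/s), for 0.2 s.
At the end, for the whole second after the job is handed in: the dial stands still four stops (60 degrees, within about 4) clockwise of its start, the lock lever is home within 0.1 rad, and the flange lies at rest, seated between its pins on the buttons of the dial (value of joint dial between 0.98 and 1.115 rad and value of joint lock_lever below 0.1 rad and velocity of joint dial between -0.05 and 0.05 rad/s and z of flange in the frame of dial_centre between 0.001 and 0.007 m and horizontal distance between flange and dial_centre below 0.009 m and angle between the x axis of flange and the x axis of dial_centre, either way round between 0.2 and 0.36 rad and linear speed of flange below 0.02 m/s); the robot touches nothing.
It fails at once if the dial overruns towards the fifth stop (value of joint dial above 1.2 rad).
It fails at once if the dial is forced or gripped: the fingers press on it with over 30 N (contact force between the fingers and dial above 30 N).
It fails at once if the flange is lifted or pushed off its seat (z of flange in the frame of dial_centre above 0.009 m or horizontal distance between flange and dial_centre above 0.012 m).
It fails at once if the robot touches the flange or the indicator (contact force between any of the fingers, the arm and flange above 1 N or contact force between any of the fingers, the arm and indicator above 1 N).
It fails at once if one of the things lying round the dial is moved more than 20 mm (distance of any of setup_block, ring_gauge, hex_key, m8_screw from where it was at the start of the episode above 0.02 m).
It also fails if it takes over 72 s, if anything falls off the work surface, if the arm or the gripper's body presses on something with over 40 N, if the wrist force passes 120 N, or if a joint passes its speed limit or range.

ROBOT

A 6-joint arm with a two-finger parallel gripper is mounted at the origin on a cart in front of the work surface, level with it; the furniture and walls round the work are solid. World frame = base frame: x ahead of the robot, y to its left, z up, the work surface at z = 0. Lengths are in m, angles in rad, forces in N, time in s.
With the tool pointing down it reaches from about 0.25 to 0.775 m from the base axis. Payload 4 kg.
Tool frame: the origin (TCP) lies midway between the tips of the shut fingers; the grasp point (between the pads) lies 19 mm behind it; z points along the fingers, y is the direction in which the jaws open and shut (so a half turn about z gives the same grasp; the last joint's range is limited). The gripper opens to 94 mm and grips with 3 to 60 N. Pads are 16 mm wide; open, the fingers measure 119 mm over their backs; the gripper's body (75 mm by 177 mm) begins 78 mm behind the grasp point.
Start: joints at [-1.368, 0.087, 1.371, -0, 1.684, -0.103], TCP at [0.166, -0.525, 0.206] pointing down, gripper open.
Joint ranges: [-3.1, 3.1], [-0.76, 2.03], [0.27, 2.55], [-1.08, 4.22], [0.17, 2.65], [-2.57, 2.57]. Speed limits (rad/s): [2.79, 2.79, 3.14, 3.14, 3.14, 3.14].

INTERFACE

Orientations are given as [roll, pitch, yaw] about the fixed x, y, z axes, in that order (R = Rz(yaw) Ry(pitch) Rx(roll)).
In Python, from bench import robot gives the robot as it stands.
- The arm moves only by the tool drive_tool, never from a script. Its argument "series" is a list that holds one entry, the list of rows, each a list of 7 numbers: the turn, a rotation vector about the tool's x, y, z in rad, then the shift along the tool's x, y, z in cm, then the opening in per cent of the stroke, from 0 (shut) to 100 (fully open). In form: [[[rx, ry, rz, tx, ty, tz, fingers], ...]]. A call has 1 to 20 rows; each row is the pose to reach, as a shift and turn from the pose measured when the call began, along the tool's axes at that moment; what a row does not reach only later rows make up. A row lasts 1/10 s, in which the tool goes at most 50 mm and 8.59 degrees, less where a joint would pass 70% of its speed; a pose out of reach is approached as far as the arm can. A call with a gripper value outside its range is refused whole. The fingers move at their own pace and stop on an object; the grip force is fixed at half the most. Time passes only in rows, so rows that repeat a pose let the fingers close. It gives the time, the measured TCP pose, the force and the opening at its end, in the units of the state.
- robot.get_obs(): the state, without advancing time (a new reading comes with each control period).
- robot.snapshot(name): name is "side" or "top" or "wrist"; returns a dict with "img" (480x640x3 uint8, blue, green, red), "depth" (480x640 float32, m along the optical axis (not along the pixel's ray), 0 where there is no reading), "vertical_fov" (degrees; the focal length in pixels is half the picture's height over the tangent of half this angle, whatever the lens; pixels are square), "cx", "cy" (the principal point, pixels), "rvec" (rotation vector, rad) and "tvec" (3), from world to camera coordinates, as OpenCV has them. Camera axes: x right, y down, z forward; pixel columns grow to the right and rows downward; lengths in m; the calibration is good to about 2 mm. A picture is of the moment at which its call begins.
- robot.close_job(): hands the job in, once; it reports no verdict.
The state is a dict: "time": time; "joint_positions": joint angles; "qvel": joint speeds; "joint_torque": joint torques, N m; "tool_pos": TCP position; "ee_rot": TCP orientation; "wrist_force": force on the tool from outside, world axes, zero at the start; "wrist_torque": the same for the moment, N m; "width": finger opening in m.
Only numpy, scipy, OpenCV 4.12 (cv2) and the standard library are available. Lean on these libraries where they do the work, as an engineer would, in place of code of your own. Each camera call takes 0.05 s, during which the arm holds its last target.

## Working session

There is one attempt and no reset: what is moved stays moved. The work goes in short steps, Python scripts to look and compute and a tool call to move; the robot and the scene stay as the last step left them, time stands still between calls to the robot, and variables do not carry over. Pictures are saved under pics/ and viewed, and the job is handed in when it is done.

Besides the shell and the picture viewer there is one more tool, called after "Emit:" in YAML: its name, and indented under it one key for each argument. drive_tool: Moves the arm, as the interface text tells. Its arguments: {"type":"object","properties":{"series":{"type":"array","items":{"type":"array","items":{"type":"array","items":{"type":"number"}}}}},"required":["series"]}

```bash
ls; mkdir -p pics
python3 - <<'E'
from bench import robot
import cv2,pickle
o=robot.get_obs();print({k:o[k] for k in ['time','tool_pos','ee_rot','wrist_force','width']})
for n in ['side','top','wrist']:
    s=robot.snapshot(n);cv2.imwrite(f'pics/{n}0.png',s['img']);pickle.dump(s,open(f'{n}0.pkl','wb'));print(n,s['vertical_fov'],s['cx'],s['cy'],s['rvec'],s['tvec'])
E
```

```text
pics
{'time': 0.0, 'tool_pos': array([ 0.16544481, -0.52395793,  0.20431028]), 'ee_rot': array([-3.13943077e+00, -1.90005289e-04,  3.05792179e-01]), 'wrist_force': array([ 0.31443678, -0.57366917, -1.15864417]), 'width': 0.09410679620325921}
side 47.885857868477814 307.6722839285994 234.96309244908707 [ 0.82882873 -2.34085356  1.35553035] [0.52269782 0.15094236 0.90548535]
top 49.66273936486411 321.9044680043429 243.14009945315254 [ 2.09529085 -2.13181017  0.22630265] [0.25187464 0.47920985 0.87200784]
wrist 69.53584814492365 324.7930208718068 237.2178742165378 [-2.33670419  1.71209512  0.25486897] [-0.54843889 -0.02869687  0.39339711]
```

View pics/side0.png

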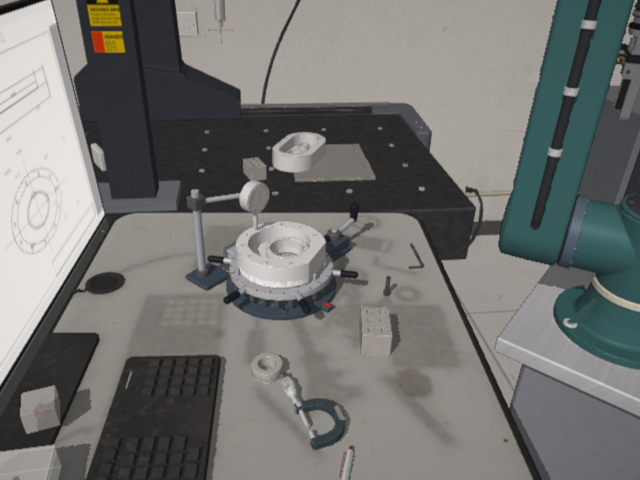

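View pics/top0.png

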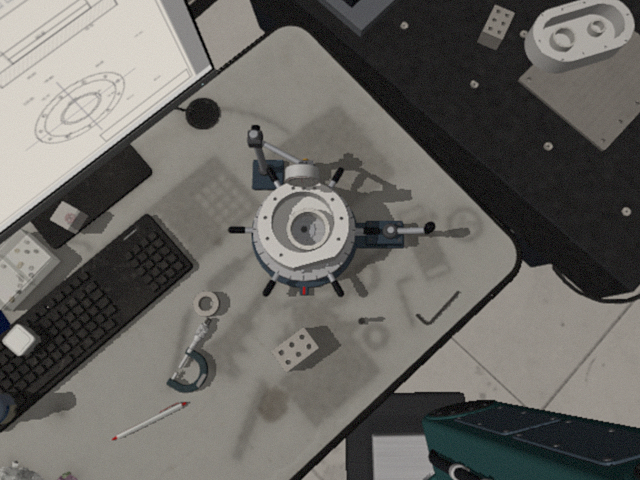

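View pics/wrist0.png

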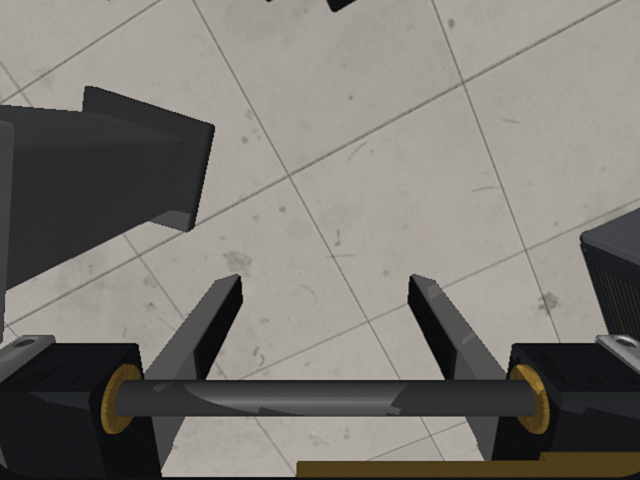

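The top view shows the dial centred near (304,228). The spoke sleeves are at about (237,230), (269,287), (338,288), (338,176), (272,172) and the lever grip is at (429,228). The red mark is at (304,291). Next I turn these into positions.

```bash
cat > h.py <<'E'
import numpy as np,cv2
def K(s):
    f=240/np.tan(np.radians(s['vertical_fov'])/2)
    return f
def ray(s,u,v,z):
    f=K(s);R=cv2.Rodrigues(np.array(s['rvec'],float))[0];t=np.array(s['tvec'],float).ravel()
    d=R.T@np.array([(u-s['cx'])/f,(v-s['cy'])/f,1]);c=-R.T@t
    return c+d*(z-c[2])/d[2]
def dep(s,u,v):
    f=K(s);R=cv2.Rodrigues(np.array(s['rvec'],float))[0];t=np.array(s['tvec'],float).ravel()
    D=s['depth'][int(v),int(u)]
    return R.T@(D*np.array([(u-s['cx'])/f,(v-s['cy'])/f,1])-t)
def proj(s,p):
    f=K(s);R=cv2.Rodrigues(np.array(s['rvec'],float))[0];t=np.array(s['tvec'],float).ravel()
    c=R@np.array(p)+t
    return np.array([s['cx']+f*c[0]/c[2],s['cy']+f*c[1]/c[2]])
E
python3 - <<'E'
import pickle
from h import *
s=pickle.load(open('top0.pkl','rb'));im=s['img']
m=(im.max(2)<45).astype(np.uint8)
n,l,st,c=cv2.connectedComponentsWithStats(m)
for i in range(1,n):
    if 20<st[i,4]<600 and 180<c[i][0]<480 and 120<c[i][1]<350:
        p=dep(s,*c[i]);print(i,c[i].round(1),st[i],'z42',ray(s,*c[i],.042).round(3),'dep',p.round(3))
for nm,u,v,z in [('mark',304,291,.01),('grip',429,228,.085),('screw',371,320,.02),('hexa',427,322,.006),('hexb',458,293,.006),('hexc',418,316,.006),('block',297,348,.04),('ring',206,304,.018)]:
    print(nm,ray(s,u,v,z).round(3),dep(s,u,v).round(3))
print(cv2.Rodrigues(s['rvec'])[0].round(2))
cv2.imwrite('pics/topz.png',cv2.resize(im[130:350,210:480],None,fx=2.9,fy=2.7))
E
```

```text
30 [255.7 127.3] [252 125   8   6  35] z42 [0.71  0.364 0.042] dep [0.653 0.349 0.166]
35 [257.5 141.8] [249 132  14  16  72] z42 [0.681 0.36  0.042] dep [0.627 0.345 0.169]
48 [273.9 171.7] [263 163  21  19 195] z42 [0.621 0.33  0.042] dep [0.62  0.33  0.044]
49 [337.8 174.2] [332 167  12  16  88] z42 [0.615 0.212 0.042] dep [0.614 0.212 0.045]
69 [429.  227.5] [424 222  11  13  99] z42 [0.511 0.05  0.042] dep [0.501 0.059 0.082]
72 [236.5 229.5] [229 227  16   6  92] z42 [0.513 0.397 0.042] dep [0.512 0.396 0.047]
75 [396. 236.] [387 233  17   6  34] z42 [0.496 0.11  0.042] dep [0.495 0.111 0.046]
89 [268.6 287.8] [263 280  13  16 101] z42 [0.406 0.339 0.042] dep [0.405 0.338 0.05 ]
93 [337.5 288.1] [332 280  12  17 101] z42 [0.404 0.217 0.042] dep [0.403 0.218 0.049]
mark [0.403 0.277 0.01 ] [0.403 0.277 0.013]
grip [0.5   0.059 0.085] [0.5   0.059 0.083]
screw [0.348 0.158 0.02 ] [0.35  0.157 0.001]
hexa [0.344 0.056 0.006] [0.344 0.055 0.003]
hexb [ 0.395 -0.004  0.006] [ 0.396 -0.005  0.002]
hexc [0.355 0.072 0.006] [0.355 0.072 0.007]
block [0.302 0.29  0.04 ] [0.302 0.29  0.043]
ring [0.382 0.453 0.018] [ 0.384  0.458 -0.002]
[[-0.02 -1.    0.  ]
 [-0.98  0.02 -0.21]
 [ 0.21 -0.01 -0.98]]
```

View pics/topz.png

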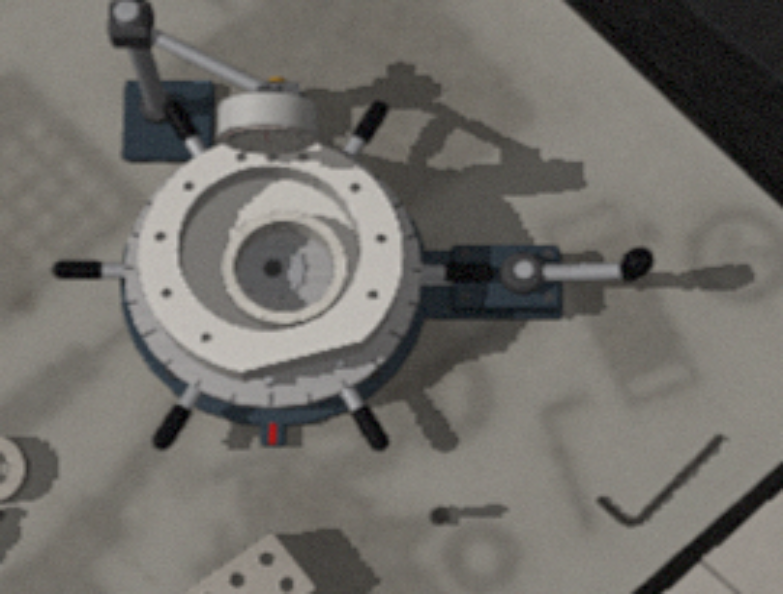

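Four measured sleeves put the dial axis at about (0.511, 0.276), with a sleeve radius of 0.1215 m (120 mm given) and the base yaw at about −1°. The lever axis is then near (0.507, 0.121), and the grip was measured at (0.50, 0.059), which gives 63 mm against 65 mm given. All of these agree. I'll make a planner helper and go to the lever.

```bash
cat >> h.py <<'E'
from scipy.spatial.transform import Rotation as Ro
def rows(targets):
    from bench import robot
    o=robot.get_obs();R=Ro.from_euler('xyz',o['ee_rot']);p=np.array(o['tool_pos'])
    for x,y,z,yaw in targets:
        T=Ro.from_euler('xyz',[np.pi,0,yaw])
        print([*(R.inv()*T).as_rotvec().round(3).tolist(),*(R.inv().apply(np.array([x,y,z])-p)*100).round(1).tolist(),0])
E
python3 - <<'E'
from h import *
import pickle
rows([(0.545,0.055,0.21,-0.02)])
s=pickle.load(open('top0.pkl','rb'))
for u,v in [(390,229),(400,229),(410,229),(420,229),(396,236),(385,225),(370,236)]: print(u,v,dep(s,u,v).round(3))
E
```

```text
[-0.002, 0.0, 0.326, 53.6, -43.8, -0.5, 0]
390 229 [0.507 0.122 0.053]
400 229 [0.508 0.103 0.047]
410 229 [0.507 0.086 0.05 ]
420 229 [0.506 0.068 0.051]
396 236 [0.498 0.109 0.034]
385 225 [0.516 0.13  0.047]
370 236 [0.499 0.156 0.033]
```

Emit:
drive_tool:
  series:
    - [[0, 0, 0.326, 53.6, -43.8, -0.5, 0], [0, 0, 0.326, 53.6, -43.8, -0.5, 0], [0, 0, 0.326, 53.6, -43.8, -0.5, 0], [0, 0, 0.326, 53.6, -43.8, -0.5, 0], [0, 0, 0.326, 53.6, -43.8, -0.5, 0], [0, 0, 0.326, 53.6, -43.8, -0.5, 0], [0, 0, 0.326, 53.6, -43.8, -0.5, 0], [0, 0, 0.326, 53.6, -43.8, -0.5, 0], [0, 0, 0.326, 53.6, -43.8, -0.5, 0], [0, 0, 0.326, 53.6, -43.8, -0.5, 0], [0, 0, 0.326, 53.6, -43.8, -0.5, 0], [0, 0, 0.326, 53.6, -43.8, -0.5, 0], [0, 0, 0.326, 53.6, -43.8, -0.5, 0], [0, 0, 0.326, 53.6, -43.8, -0.5, 0], [0, 0, 0.326, 53.6, -43.8, -0.5, 0], [0, 0, 0.326, 53.6, -43.8, -0.5, 0], [0, 0, 0.326, 53.6, -43.8, -0.5, 0], [0, 0, 0.326, 53.6, -43.8, -0.5, 0]]

```text
time: 1.95
tool_pos: [0.5443, 0.0536, 0.2106]
ee_rot: [-3.14, 0.0, -0.022]
wrist_force: [-0.0, -0.3, 0.6]
width: 0.0005
```

Run:
```python
from h import *
from bench import robot
rows([(0.545,0.055,0.058,-0.02)])
s=robot.snapshot('top');cv2.imwrite('pics/t1.png',s['img'])
s=robot.snapshot('wrist');cv2.imwrite('pics/w1.png',s['img'])
```

```text
[-0.001, 0.0, -0.002, 0.1, -0.1, 15.3, 0]
```

View pics/w1.png

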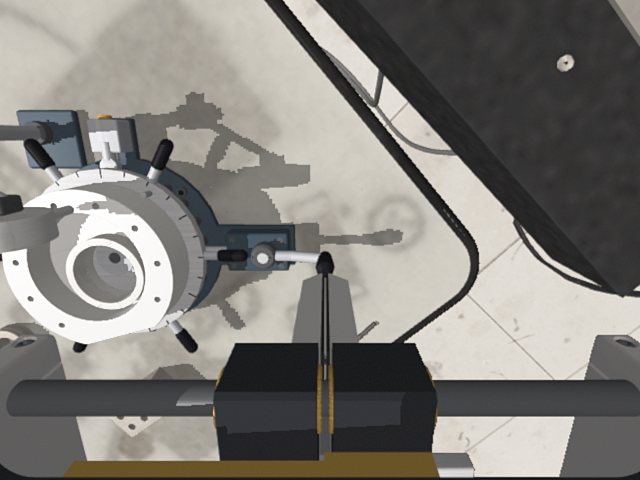

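View pics/t1.png

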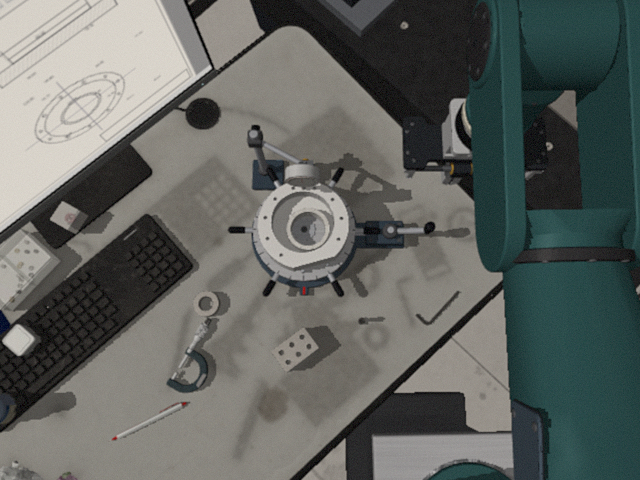

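The wrist view shows the shut fingertips at (325,280). Beyond them is the grip at (325,262), with the lever running left to its pivot at (262,257). The descent spot is free, so I go down and check.

Emit:
drive_tool:
  series:
    - [[0, 0, 0, 0.1, -0.1, 4, 0], [0, 0, 0, 0.1, -0.1, 8, 0], [0, 0, 0, 0.1, -0.1, 12, 0], [0, 0, 0, 0.1, -0.1, 15.2, 0], [0, 0, 0, 0.1, -0.1, 15.2, 0], [0, 0, 0, 0.1, -0.1, 15.2, 0]]

```text
time: 2.65
tool_pos: [0.5454, 0.0544, 0.0593]
ee_rot: [-3.14, -0.0, -0.023]
wrist_force: [0.1, 0.1, -0.5]
width: 0.0004
```

Run:
```python
from h import *
from bench import robot
s=robot.snapshot('top');print(proj(s,robot.get_obs()['tool_pos']));cv2.imwrite('pics/t2.png',s['img'])
s=robot.snapshot('side');cv2.imwrite('pics/s2.png',cv2.resize(s['img'][150:330,200:440],None,fx=3,fy=3))
P=np.array([0.508,0.121]);T=[]
for a in np.linspace(-91,-143,9):
    a=np.radians(a);u=np.array([np.cos(a),np.sin(a)]);n=np.array([-u[1],u[0]])
    off=.019
    q=P+.065*u+n*off; T.append((q[0],q[1],.058,-0.02+(a-np.radians(-91))))
rows(T)
```

```text
[427.28728005 205.40361907]
[-0.002, -0.005, -0.003, -2.2, -0.1, 0.4, 0]
[-0.002, -0.005, 0.111, -2.9, 0.1, 0.4, 0]
[-0.002, -0.005, 0.224, -3.7, 0.2, 0.3, 0]
[-0.002, -0.005, 0.337, -4.4, 0.2, 0.3, 0]
[-0.003, -0.005, 0.451, -5.2, 0.1, 0.3, 0]
[-0.003, -0.005, 0.564, -5.9, -0.0, 0.3, 0]
[-0.003, -0.004, 0.678, -6.7, -0.3, 0.3, 0]
[-0.004, -0.004, 0.791, -7.4, -0.6, 0.3, 0]
[-0.004, -0.004, 0.905, -8.0, -1.0, 0.3, 0]
```

View pics/s2.png

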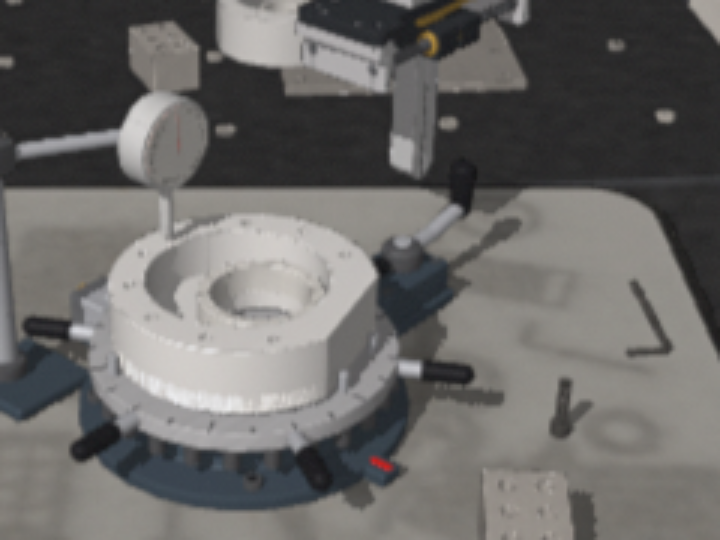

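View pics/t2.png

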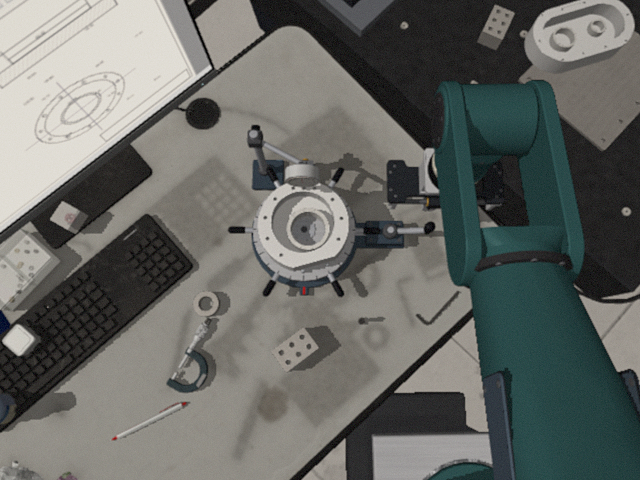

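The finger (427,205 in the top view) stands just behind the grip at the right height. Now I swing the lever open along its arc.

Emit:
drive_tool:
  series:
    - [[0, 0, 0, -1.2, -0.1, 0, 0], [0, 0, 0, -2.2, -0.1, 0, 0], [0, 0, 0.05, -2.5, 0, 0, 0], [0, 0, 0.11, -2.9, 0.1, 0, 0], [0, 0, 0.17, -3.3, 0.1, 0, 0], [0, 0, 0.22, -3.7, 0.2, 0, 0], [0, 0, 0.28, -4.0, 0.2, 0, 0], [0, 0, 0.34, -4.4, 0.2, 0, 0], [0, 0, 0.4, -4.8, 0.2, 0, 0], [0, 0, 0.45, -5.2, 0.1, 0, 0], [0, 0, 0.51, -5.5, 0, 0, 0], [0, 0, 0.56, -5.9, 0, 0, 0], [0, 0, 0.62, -6.3, -0.1, 0, 0], [0, 0, 0.68, -6.7, -0.3, 0, 0], [0, 0, 0.73, -7.0, -0.4, 0, 0], [0, 0, 0.79, -7.4, -0.6, 0, 0], [0, 0, 0.85, -7.7, -0.8, 0, 0], [0, 0, 0.9, -8.0, -1.0, 0, 0], [0, 0, 0.9, -8.0, -1.0, 0, 0]]

```text
time: 4.65
tool_pos: [0.4676, 0.0663, 0.0627]
ee_rot: [-3.135, -0.004, -0.922]
wrist_force: [-0.7, -1.4, 0.3]
width: 0.0003
```

Run:
```python
from h import *
from bench import robot
s=robot.snapshot('top');cv2.imwrite('pics/t3.png',s['img'][130:350,210:480].repeat(3,0)[:600].repeat(2,1))
cv2.imwrite('pics/t3.png',cv2.resize(s['img'][130:350,210:480],None,fx=2.7,fy=2.7))
s=robot.snapshot('side');cv2.imwrite('pics/s3.png',cv2.resize(s['img'][150:330,200:440],None,fx=3,fy=3))
```

```text
(no output)
```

View pics/s3.png

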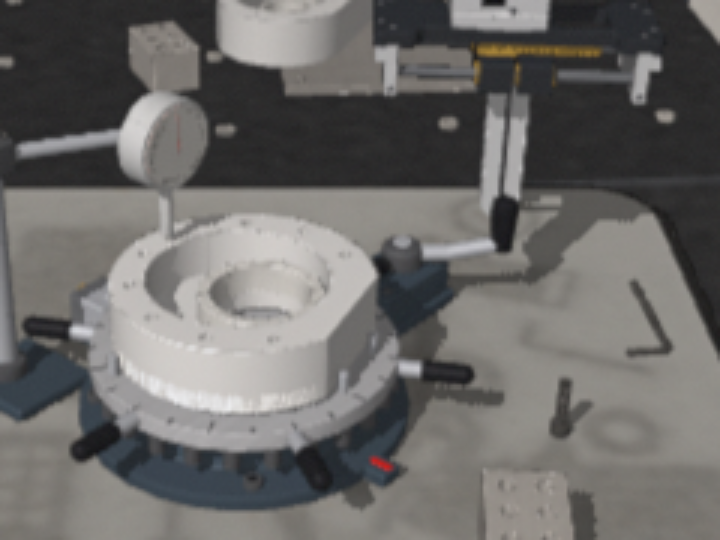

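View pics/t3.png

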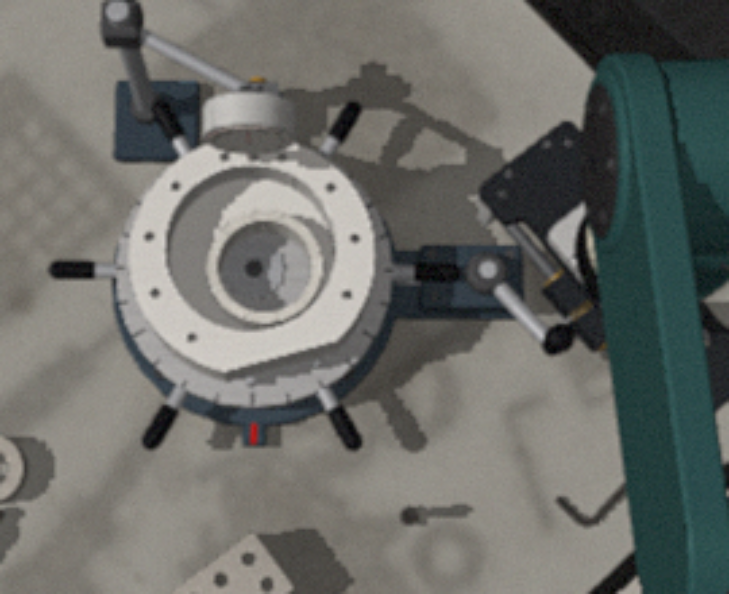

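The lever has swung to roughly 0.8 rad, with the grip at (557,338) in the zoomed view. I'll measure it and push further to the stop.

Run:
```python
from h import *
import pickle
s=pickle.load(open('top0.pkl','rb'))
for u,v in [(416.3,255.2),(429,227.5)]:
  p=ray(s,u,v,.083);d=p[:2]-[.508,.121];print(p,np.hypot(*d),np.degrees(np.arctan2(*d[::-1])))
P=np.array([0.508,0.121]);T=[]
for a in [-143,-147,-151]:
    a=np.radians(a);u=np.array([np.cos(a),np.sin(a)]);n=np.array([-u[1],u[0]])
    q=P+.065*u+n*.019; T.append((q[0],q[1],.058,-0.02+np.radians(-52)))
rows(T)
```

```text
[0.45272683 0.08329248 0.083     ] 0.06691024678300488 -145.69807449920256
[0.50088455 0.05870499 0.083     ] 0.06270005987243135 -96.51619088655728
[-0.006, -0.003, 0.006, -0.0, -0.0, 0.4, 0]
[-0.006, -0.003, 0.006, -0.5, 0.1, 0.4, 0]
[-0.006, -0.003, 0.006, -1.0, 0.2, 0.4, 0]
```

Emit:
drive_tool:
  series:
    - [[0, 0, 0, -0.2, 0, 0, 0], [0, 0, 0, -0.4, 0, 0, 0], [0, 0, 0, -0.5, 0, 0, 0], [0, 0, 0, -0.5, 0, 0, 0]]

```text
time: 5.15
tool_pos: [0.4666, 0.0676, 0.0625]
ee_rot: [-3.135, -0.011, -0.921]
wrist_force: [5.0, -8.5, -2.2]
width: 0.0006
```

That pressed against the lever's end stop: about 10 N with only 1 mm of travel, so it's fully open. Next I plan the spoke push.

```bash
cat >> h.py <<'E'
C=np.array([.5105,.2755]);A0=208.8
def spoke(deg,back,r=.121,z=.028):
    "finger centre for dial angle deg, 'back' m behind the spoke axis"
    a=np.radians(A0-deg);u=np.array([np.cos(a),np.sin(a)]);t=np.array([np.sin(a),-np.cos(a)])
    q=C+r*u-back*t
    return (q[0],q[1],z,a-np.pi)
E
python3 - <<'E'
from h import *
from bench import robot
print(robot.get_obs()['joint_positions'].round(3))
o=robot.get_obs();R=Ro.from_euler('xyz',o['ee_rot'])
print(R.as_matrix().round(2))
rows([(0.49,0.05,.0625,-.922),(0.49,0.05,.16,-.922),spoke(0,.04,z=.16),spoke(0,.04)])
print(spoke(0,.04),spoke(50,.02))
E
```

```text
[ 0.027 -0.021  1.772 -0.005  1.379  2.52 ]
[[ 0.6  -0.8   0.01]
 [-0.8  -0.6  -0.  ]
 [ 0.01 -0.01 -1.  ]]
[-0.007, -0.011, 0.001, 2.8, -0.8, 0.0, 0]
[-0.007, -0.011, 0.001, 2.9, -0.9, -9.7, 0]
[0.002, -0.014, -1.424, -11.6, -3.6, -9.9, 0]
[0.002, -0.014, -1.424, -11.8, -3.5, 3.3, 0]
(np.float64(0.42373703867876106), np.float64(0.18215553823193792), 0.028, np.float64(0.5026548245743672)) (np.float64(0.3904563286512811), np.float64(0.3006100969556229), 0.028, np.float64(-0.3700098014227975))
```

Emit:
drive_tool:
  series:
    - [[0, 0, 0, 2.8, -0.8, 0, 0], [0, 0, 0, 2.8, -0.8, 0, 0], [0, 0, 0, 2.8, -0.8, -5, 0], [0, 0, 0, 2.8, -0.8, -9.7, 0], [0, 0, -0.15, 1, -1.3, -9.7, 0], [0, 0, -0.3, -1, -1.8, -9.7, 0], [0, 0, -0.45, -3, -2.2, -9.8, 0], [0, 0, -0.6, -5, -2.6, -9.8, 0], [0, 0, -0.75, -7, -2.9, -9.8, 0], [0, 0, -0.9, -9, -3.3, -9.8, 0], [0, 0, -1.05, -11, -3.5, -9.9, 0], [0, 0, -1.2, -11.6, -3.6, -9.9, 0], [0, 0, -1.35, -11.6, -3.6, -9.9, 0], [0, -0.01, -1.42, -11.6, -3.6, -9.9, 0], [0, -0.01, -1.42, -11.6, -3.6, -9.9, 0]]

```text
time: 6.65
tool_pos: [0.4231, 0.1828, 0.1601]
ee_rot: [3.139, -0.0, 0.499]
wrist_force: [-0.4, -0.6, -0.4]
width: 0.0007
```

Run:
```python
from h import *
from bench import robot
s=robot.snapshot('top');cv2.imwrite('pics/t4.png',cv2.resize(s['img'][130:350,210:480],None,fx=2.7,fy=2.7))
s=robot.snapshot('side');cv2.imwrite('pics/s4.png',cv2.resize(s['img'][100:330,200:440],None,fx=2.5,fy=2.5))
rows([spoke(0,.04,z=.16),spoke(0,.04)])
```

```text
[0.003, -0.001, -0.005, 0.0, 0.0, 0.0, 0]
[0.003, -0.001, -0.005, 0.0, 0.0, 13.2, 0]
```

View pics/s4.png

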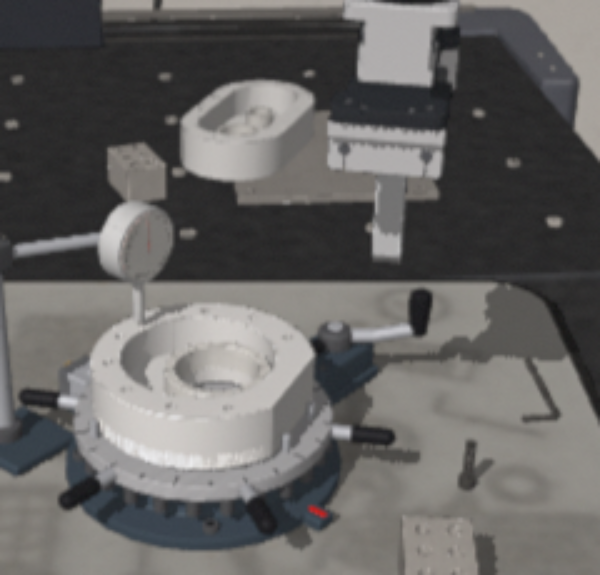

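View pics/t4.png

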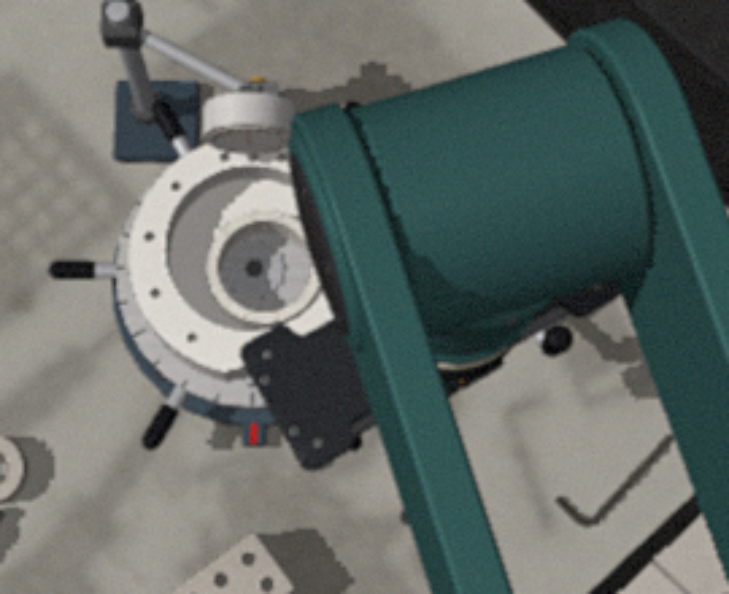

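The side view shows the lever open and the finger (385,240) hanging clear above the gap between the lever and the front-right spoke at (365,435). I descend there.

Emit:
drive_tool:
  series:
    - [[0, 0, 0, 0, 0, 5, 0], [0, 0, 0, 0, 0, 10, 0], [0, 0, 0, 0, 0, 13.2, 0], [0, 0, 0, 0, 0, 13.2, 0], [0, 0, 0, 0, 0, 13.2, 0]]

```text
time: 7.25
tool_pos: [0.4237, 0.1822, 0.0286]
ee_rot: [3.139, -0.0, 0.497]
wrist_force: [1.0, 0.7, -0.4]
width: 0.0002
```

Run:
```python
from h import *
from bench import robot
s=robot.snapshot('side');cv2.imwrite('pics/s5.png',cv2.resize(s['img'][100:330,200:440],None,fx=2.5,fy=2.5))
T=[]
for d in [0,5,10,15,20,25,30,35,40,45,50,54]:
    x=list(spoke(d,.020));x[3]=.503-.7*d/50 ;T.append(x)
rows(T)
```

```text
[0.004, -0.003, -0.006, -0.1, -2.0, 0.2, 0]
[0.004, -0.004, 0.064, -0.3, -3.1, 0.2, 0]
[0.003, -0.004, 0.134, -0.3, -4.2, 0.2, 0]
[0.003, -0.004, 0.204, -0.3, -5.2, 0.2, 0]
[0.003, -0.004, 0.274, -0.1, -6.3, 0.2, 0]
[0.003, -0.004, 0.344, 0.1, -7.3, 0.2, 0]
[0.003, -0.004, 0.414, 0.4, -8.3, 0.2, 0]
[0.003, -0.004, 0.484, 0.9, -9.3, 0.2, 0]
[0.003, -0.004, 0.554, 1.3, -10.3, 0.2, 0]
[0.002, -0.004, 0.624, 1.9, -11.2, 0.2, 0]
[0.002, -0.005, 0.694, 2.6, -12.0, 0.2, 0]
[0.002, -0.005, 0.75, 3.2, -12.7, 0.2, 0]
```

View pics/s5.png

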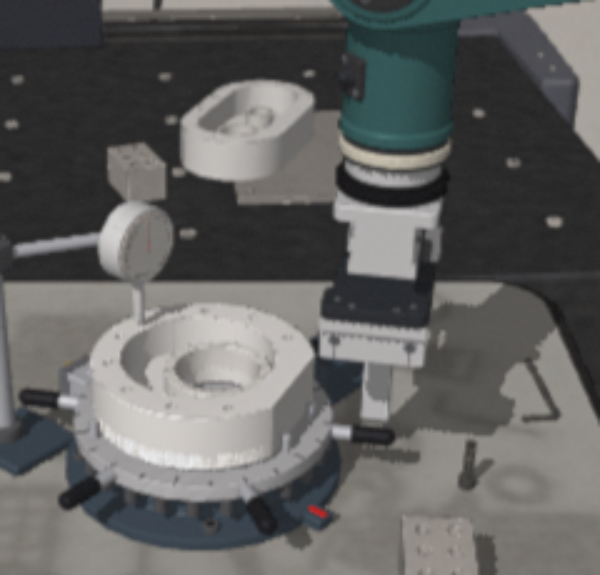

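The finger (375,390) stands right behind the black sleeve, clear of everything. I push the first click slowly.

Emit:
drive_tool:
  series:
    - [[0, 0, 0, 0, -0.8, 0, 0], [0, 0, 0, -0.1, -1.5, 0, 0], [0, 0, 0, -0.1, -2.0, 0, 0], [0, 0, 0.02, -0.2, -2.3, 0, 0], [0, 0, 0.04, -0.2, -2.6, 0, 0], [0, 0, 0.05, -0.3, -2.9, 0, 0], [0, 0, 0.07, -0.3, -3.2, 0, 0], [0, 0, 0.09, -0.3, -3.5, 0, 0], [0, 0, 0.11, -0.3, -3.8, 0, 0], [0, 0, 0.11, -0.3, -3.9, 0, 0], [0, 0, 0.11, -0.3, -3.9, 0, 0], [0, 0, 0.11, -0.3, -3.9, 0, 0], [0, 0, 0.11, -0.3, -3.9, 0, 0]]

```text
time: 8.6
tool_pos: [0.4035, 0.2155, 0.0297]
ee_rot: [3.139, -0.003, 0.387]
wrist_force: [-0.1, -0.4, 1.0]
width: 0.0005
```

```bash
cat > look.py <<'E'
import sys,pickle
from h import *
from bench import robot
n=sys.argv[1]
s=robot.snapshot('top');pickle.dump(s,open('top_now.pkl','wb'));im=s['img']
cv2.imwrite(f'pics/t{n}.png',cv2.resize(im[130:350,210:480],None,fx=2.7,fy=2.7))
m=(im.max(2)<45).astype(np.uint8)
k,l,st,c=cv2.connectedComponentsWithStats(m)
for i in range(1,k):
    if 40<st[i,4]<300:
        p=ray(s,*c[i],.044)[:2]-C;r=np.hypot(*p)
        if .112<r<.13: print(c[i].round(),'r',r.round(4),'angle',np.degrees(np.arctan2(p[1],p[0])).round(1)%360, 'area',st[i,4])
s=robot.snapshot('side');cv2.imwrite(f'pics/s{n}.png',cv2.resize(s['img'][100:330,200:440],None,fx=2.5,fy=2.5))
E
python3 look.py 6
python3 - <<'E'
from h import *
T=[]
for d in [10,15,20,25,30,35,40,45,50,54]:
    x=list(spoke(d,.020));x[3]=.503-.7*d/50 ;T.append(x)
rows(T)
E
```

```text
[278. 168.] r 0.127 angle 21.9 area 116
[351. 185.] r 0.1202 angle 313.2 area 87
[239. 213.] r 0.1212 angle 74.0 area 88
[255. 277.] r 0.1214 angle 134.0 area 94
[0.003, -0.004, 0.024, -0.0, -0.2, 0.2, 0]
[0.003, -0.004, 0.094, -0.1, -1.3, 0.2, 0]
[0.003, -0.004, 0.164, -0.1, -2.4, 0.2, 0]
[0.003, -0.004, 0.234, 0.0, -3.4, 0.2, 0]
[0.002, -0.004, 0.304, 0.3, -4.5, 0.2, 0]
[0.002, -0.004, 0.374, 0.6, -5.5, 0.2, 0]
[0.002, -0.004, 0.444, 0.9, -6.5, 0.2, 0]
[0.002, -0.004, 0.514, 1.4, -7.5, 0.2, 0]
[0.002, -0.004, 0.584, 2.0, -8.4, 0.2, 0]
[0.002, -0.004, 0.64, 2.5, -9.1, 0.2, 0]
```

View pics/s6.png

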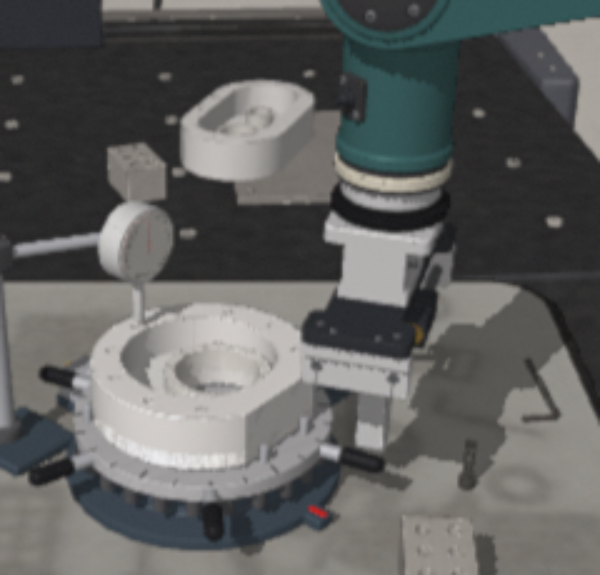

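View pics/t6.png

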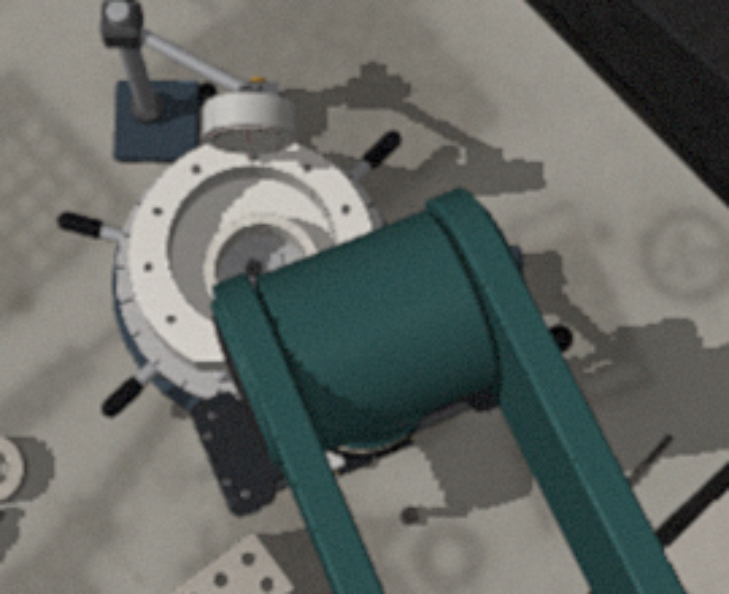

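The spokes are now at 134.0° and 74.0°, against 149° and 89° before. That's exactly one click. Now the second.

Emit:
drive_tool:
  series:
    - [[0, 0, 0.04, 0, -0.6, 0.1, 0], [0, 0, 0.07, -0.1, -1.0, 0.1, 0], [0, 0, 0.09, -0.1, -1.3, 0.1, 0], [0, 0, 0.11, -0.1, -1.6, 0.1, 0], [0, 0, 0.13, -0.1, -1.9, 0.1, 0], [0, 0, 0.15, -0.1, -2.2, 0.1, 0], [0, 0, 0.17, -0.1, -2.5, 0.1, 0], [0, 0, 0.19, 0, -2.8, 0.1, 0], [0, 0, 0.21, 0, -3.1, 0.1, 0], [0, 0, 0.22, 0, -3.3, 0.1, 0], [0, 0, 0.22, 0, -3.3, 0.1, 0], [0, 0, 0.22, 0, -3.3, 0.1, 0], [0, 0, 0.22, 0, -3.3, 0.1, 0]]

```text
time: 10.0
tool_pos: [0.3912, 0.2461, 0.0287]
ee_rot: [3.14, -0.004, 0.167]
wrist_force: [-0.0, -0.6, -0.5]
width: 0.0007
```

```bash
python3 look.py 7
python3 - <<'E'
from h import *
T=[]
for d in [25,30,35,40,45,50,54]:
    x=list(spoke(d,.020));x[3]=.503-.7*d/50 ;T.append(x)
rows(T)
E
```

```text
[274. 170.] r 0.1264 angle 25.4 area 83
[247. 197.] r 0.121 angle 59.0 area 84
[362. 198.] r 0.1207 angle 298.3 area 94
[376. 234.] r 0.1294 angle 265.3 area 194
[244. 263.] r 0.1217 angle 119.1 area 94
[0.002, -0.004, 0.014, 0.0, -0.2, 0.1, 0]
[0.002, -0.004, 0.084, -0.0, -1.2, 0.1, 0]
[0.002, -0.004, 0.154, 0.1, -2.3, 0.1, 0]
[0.002, -0.004, 0.224, 0.2, -3.3, 0.1, 0]
[0.001, -0.004, 0.294, 0.5, -4.4, 0.1, 0]
[0.001, -0.004, 0.364, 0.8, -5.4, 0.1, 0]
[0.001, -0.004, 0.42, 1.2, -6.2, 0.1, 0]
```

View pics/s7.png

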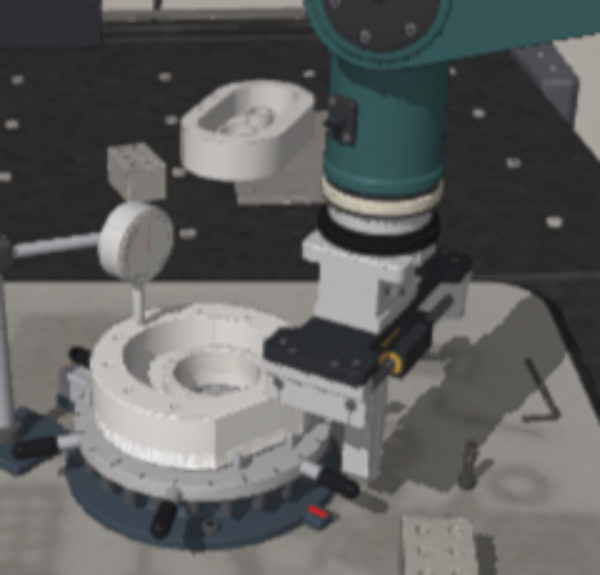

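The spokes are at 119.1° and 59.0°, so the dial is at 30°, two clicks. Now the third.

Emit:
drive_tool:
  series:
    - [[0, 0, 0.03, 0, -0.6, 0, 0], [0, 0, 0.06, 0, -1.0, 0, 0], [0, 0, 0.09, 0, -1.3, 0, 0], [0, 0, 0.11, 0, -1.6, 0, 0], [0, 0, 0.13, 0.1, -1.9, 0, 0], [0, 0, 0.15, 0.1, -2.2, 0, 0], [0, 0, 0.17, 0.1, -2.5, 0, 0], [0, 0, 0.19, 0.2, -2.8, 0, 0], [0, 0, 0.21, 0.2, -3.1, 0, 0], [0, 0, 0.22, 0.2, -3.2, 0, 0], [0, 0, 0.22, 0.2, -3.2, 0, 0], [0, 0, 0.22, 0.2, -3.2, 0, 0], [0, 0, 0.22, 0.2, -3.2, 0, 0]]

```text
time: 11.4
tool_pos: [0.3879, 0.2779, 0.0287]
ee_rot: [3.141, -0.004, -0.053]
wrist_force: [0.5, -0.7, 0.6]
width: 0.0005
```

```bash
python3 look.py 8
python3 - <<'E'
from h import *
T=[]
for d in [40,45,50,52,54,56]:
    x=list(spoke(d,.020));x[3]=.503-.7*d/50 ;T.append(x)
rows(T)
E
```

```text
[322. 168.] r 0.1219 angle 343.3 area 75
[271. 170.] r 0.1285 angle 27.3 area 54
[258. 184.] r 0.1212 angle 43.9 area 93
[369. 213.] r 0.1208 angle 283.3 area 98
[371. 244.] r 0.1229 angle 256.5 area 201
[238. 247.] r 0.1212 angle 104.1 area 86
[0.001, -0.004, 0.004, -0.0, -0.2, 0.1, 0]
[0.001, -0.004, 0.074, 0.0, -1.2, 0.1, 0]
[0.001, -0.005, 0.144, 0.1, -2.3, 0.1, 0]
[0.001, -0.005, 0.172, 0.2, -2.7, 0.1, 0]
[0.001, -0.005, 0.2, 0.3, -3.1, 0.1, 0]
[0.001, -0.005, 0.228, 0.4, -3.5, 0.1, 0]
```

View pics/s8.png

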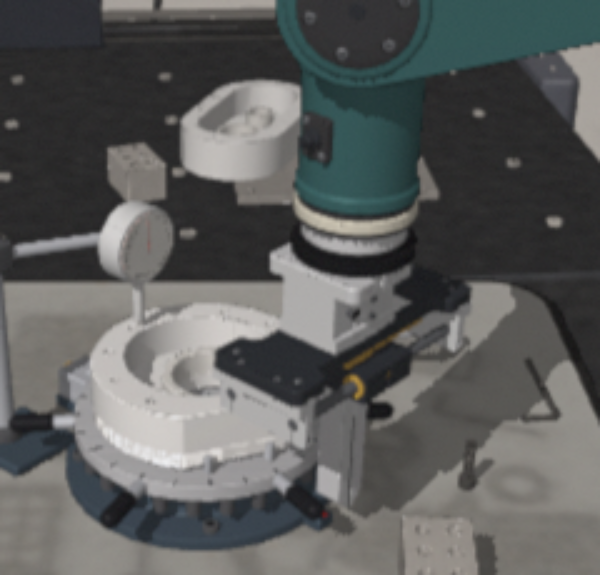

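The spokes are at 104.1° and 43.9°, so three clicks are done. The fourth is pushed the same way, stopping just past half-way.

Emit:
drive_tool:
  series:
    - [[0, 0, 0.03, 0, -0.6, 0, 0], [0, 0, 0.06, 0, -1.0, 0, 0], [0, 0, 0.08, 0, -1.3, 0, 0], [0, 0, 0.1, 0.1, -1.6, 0, 0], [0, 0, 0.12, 0.1, -1.9, 0, 0], [0, 0, 0.14, 0.1, -2.2, 0, 0], [0, 0, 0.16, 0.2, -2.5, 0, 0], [0, 0, 0.18, 0.2, -2.7, 0, 0], [0, 0, 0.19, 0.2, -2.9, 0, 0], [0, 0, 0.2, 0.3, -3.1, 0, 0], [0, 0, 0.2, 0.3, -3.1, 0, 0], [0, 0, 0.2, 0.3, -3.1, 0, 0], [0, 0, 0.2, 0.3, -3.1, 0, 0], [0, 0, 0.2, 0.3, -3.1, 0, 0]]

```text
time: 12.9
tool_pos: [0.3925, 0.3087, 0.0287]
ee_rot: [-3.142, -0.005, -0.253]
wrist_force: [0.2, 0.3, -0.4]
width: 0.0003
```

```bash
python3 look.py 9
python3 - <<'E'
from h import *
from bench import robot
print(robot.get_obs()['joint_positions'].round(2))
x=list(spoke(54,.045));x[3]=-.25
rows([x,[*x[:2],.16,-.25],(.36,.12,.16,-.25)])
E
```

```text
[271. 173.] r 0.123 angle 28.6 area 116
[338. 174.] r 0.1212 angle 328.4 area 83
[370. 229.] r 0.1189 angle 269.7 area 187
[236. 230.] r 0.1211 angle 89.1 area 88
[ 0.56  0.08  1.74 -0.    1.32  2.38]
[0.0, -0.005, -0.003, -0.5, 2.4, 0.1, 0]
[0.0, -0.005, -0.003, -0.4, 2.4, -13.1, 0]
[0.0, -0.005, -0.003, 1.6, 19.1, -13.1, 0]
```

View pics/s9.png

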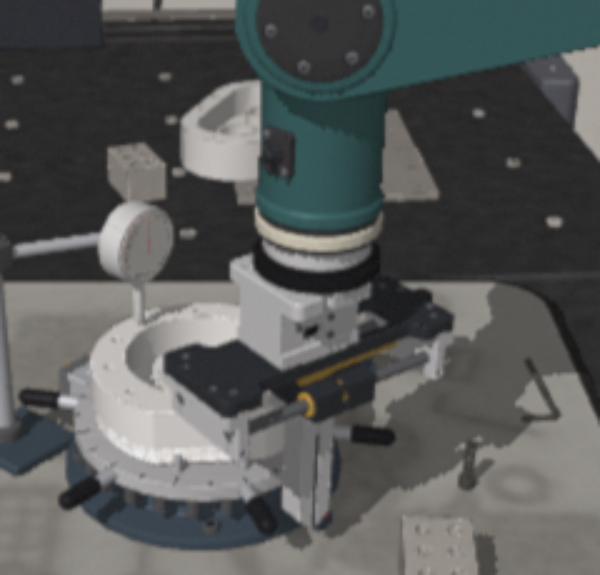

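View pics/t9.png

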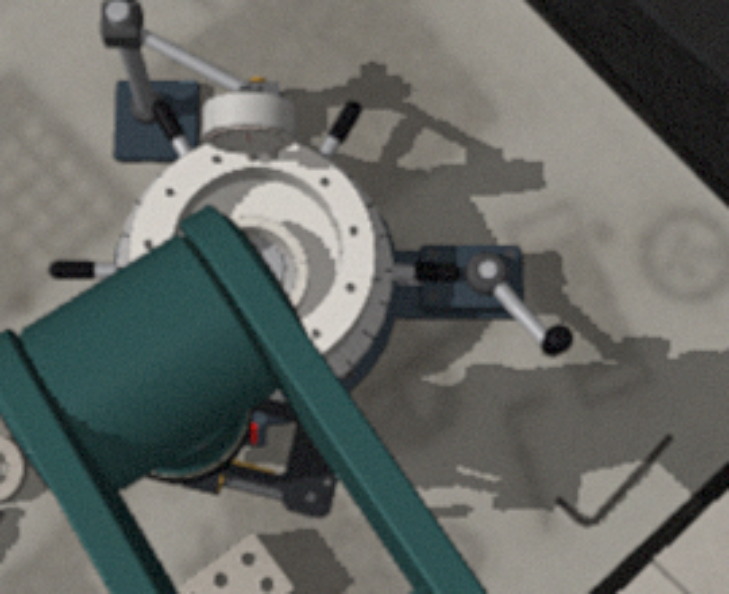

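The spokes are at 89.1° and 328.4°, against 88.8° and 328.8° expected for 60°. That's four clicks, with the lever still open (557,340). I back off, lift, and go to the front side of the lever grip.

Emit:
drive_tool:
  series:
    - [[0, 0, 0, -0.2, 1.2, 0, 0], [0, 0, 0, -0.5, 2.4, 0, 0], [0, 0, 0, -0.5, 2.4, 0, 0], [0, 0, 0, -0.5, 2.4, -5, 0], [0, 0, 0, -0.4, 2.4, -10, 0], [0, 0, 0, -0.4, 2.4, -13.1, 0], [0, 0, 0, -0.4, 2.4, -13.1, 0], [0, 0, 0, -0.4, 2.4, -13.1, 0]]

```text
time: 13.8
tool_pos: [0.3823, 0.2866, 0.1602]
ee_rot: [-3.14, -0.006, -0.254]
wrist_force: [0.3, -0.4, -0.7]
width: 0.0004
```

```bash
cat >> h.py <<'E'
P=np.array([.508,.121])
def lev(a,back,z=.06):
    a=np.radians(a);u=np.array([np.cos(a),np.sin(a)]);n=np.array([-u[1],u[0]])
    q=P+.066*u-back*n
    return (q[0],q[1],z,a+np.pi)
E
python3 - <<'E'
from h import *
print(lev(-143,.045))
rows([lev(-143,.045,.16),lev(-143,.045)])
E
```

```text
(np.float64(0.4282083802950365), np.float64(0.11721880642409299), 0.06, np.float64(0.6457718232379017))
[0.001, -0.006, -0.899, 8.7, 15.2, 0.0, 0]
[0.001, -0.006, -0.899, 8.6, 15.3, 10.0, 0]
```

Emit:
drive_tool:
  series:
    - [[0, 0, -0.1, 1, 3, 0, 0], [0, 0, -0.2, 2, 6, 0, 0], [0, 0, -0.35, 4, 9, 0, 0], [0, 0, -0.5, 6, 12, 0, 0], [0, 0, -0.65, 8, 14, 0, 0], [0, 0, -0.8, 8.7, 15.2, 0, 0], [0, 0, -0.9, 8.7, 15.2, 0, 0], [0, 0, -0.9, 8.7, 15.2, 0, 0], [0, 0, -0.9, 8.7, 15.2, 0, 0]]

```text
time: 14.7
tool_pos: [0.4273, 0.1175, 0.1586]
ee_rot: [3.14, -0.002, 0.644]
wrist_force: [-0.2, 0.6, 0.4]
width: 0.0003
```

```bash
python3 look.py 10
python3 - <<'E'
from h import *
rows([lev(-143,.045,.16),lev(-143,.045)])
E
```

```text
[273. 172.] r 0.1228 angle 26.6 area 162
[338. 174.] r 0.1211 angle 328.4 area 85
[236. 230.] r 0.1211 angle 89.1 area 92
[269. 288.] r 0.1219 angle 148.9 area 99
[337. 288.] r 0.1214 angle 208.4 area 94
[0.003, -0.003, -0.001, 0.0, 0.1, -0.1, 0]
[0.003, -0.003, -0.001, -0.0, 0.0, 9.9, 0]
```

View pics/s10.png

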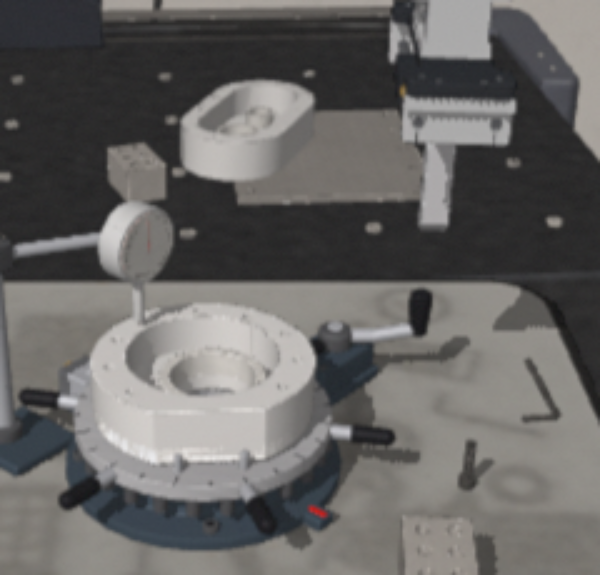

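The dial holds at four clicks, the flange is seated, and the finger (433,210) is over the spot in front of the grip (420,312). I lower it.

Emit:
drive_tool:
  series:
    - [[0, 0, 0, 0, 0, 5, 0], [0, 0, 0, 0, 0, 9.9, 0], [0, 0, 0, 0, 0, 9.9, 0], [0, 0, 0, 0, 0, 9.9, 0]]

```text
time: 15.2
tool_pos: [0.4274, 0.118, 0.0603]
ee_rot: [3.14, -0.001, 0.645]
wrist_force: [0.3, -0.0, 0.3]
width: 0.0004
```

```bash
python3 look.py 11 >/dev/null
python3 - <<'E'
from h import *
rows([lev(a,.022) for a in [-143,-138,-133,-128,-123,-118,-113,-108,-103,-98,-94,-91,-89]])
E
```

```text
[0.006, -0.008, -0.0, -0.3, 2.2, 0.4, 0]
[0.006, -0.008, -0.088, -0.4, 2.8, 0.4, 0]
[0.006, -0.008, -0.175, -0.5, 3.4, 0.4, 0]
[0.007, -0.007, -0.262, -0.6, 4.0, 0.4, 0]
[0.007, -0.007, -0.35, -0.6, 4.6, 0.4, 0]
[0.007, -0.007, -0.437, -0.6, 5.2, 0.4, 0]
[0.008, -0.006, -0.524, -0.5, 5.8, 0.4, 0]
[0.008, -0.006, -0.611, -0.3, 6.4, 0.4, 0]
[0.008, -0.006, -0.699, -0.1, 7.0, 0.4, 0]
[0.008, -0.006, -0.786, 0.1, 7.6, 0.4, 0]
[0.009, -0.005, -0.856, 0.3, 8.0, 0.4, 0]
[0.009, -0.005, -0.908, 0.5, 8.3, 0.4, 0]
[0.009, -0.005, -0.943, 0.7, 8.5, 0.4, 0]
```

View pics/s11.png

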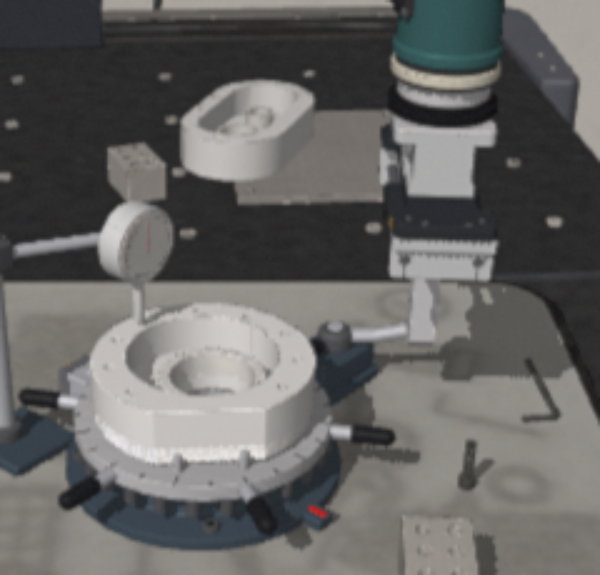

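The finger is in front of the grip, hiding it at (420,315). I swing the lever home.

Emit:
drive_tool:
  series:
    - [[0, 0, 0, -0.2, 1.2, 0, 0], [0, 0, 0, -0.3, 2.2, 0, 0], [0, 0, -0.09, -0.4, 2.8, 0, 0], [0, 0, -0.17, -0.5, 3.4, 0, 0], [0, 0, -0.26, -0.6, 4.0, 0, 0], [0, 0, -0.35, -0.6, 4.6, 0, 0], [0, 0, -0.44, -0.6, 5.2, 0, 0], [0, 0, -0.52, -0.5, 5.8, 0, 0], [0, 0, -0.61, -0.3, 6.4, 0, 0], [0, 0, -0.7, -0.1, 7.0, 0, 0], [0, 0, -0.75, 0, 7.3, 0, 0], [0, 0, -0.79, 0.1, 7.6, 0, 0], [0, 0, -0.86, 0.3, 8.0, 0, 0], [0, 0, -0.91, 0.5, 8.3, 0, 0], [0, 0, -0.91, 0.5, 8.3, 0, 0], [0, 0, -0.91, 0.5, 8.3, 0, 0]]

```text
time: 16.9
tool_pos: [0.4831, 0.0549, 0.0654]
ee_rot: [3.136, -0.002, 1.555]
wrist_force: [-6.3, 1.4, 3.8]
width: 0.0005
```

```bash
python3 look.py 12
python3 - <<'E'
from h import *
rows([lev(a,.022) for a in [-91,-89,-87]])
E
```

```text
[273. 172.] r 0.1233 angle 26.7 area 170
[338. 174.] r 0.1211 angle 328.4 area 85
[236. 229.] r 0.1213 angle 89.1 area 91
[269. 288.] r 0.1218 angle 148.9 area 98
[337. 288.] r 0.1217 angle 208.4 area 96
[0.006, -0.002, 0.001, 0.1, 0.2, 0.5, 0]
[0.006, -0.002, -0.034, -0.0, 0.4, 0.5, 0]
[0.006, -0.002, -0.068, -0.1, 0.6, 0.5, 0]
```

View pics/s12.png

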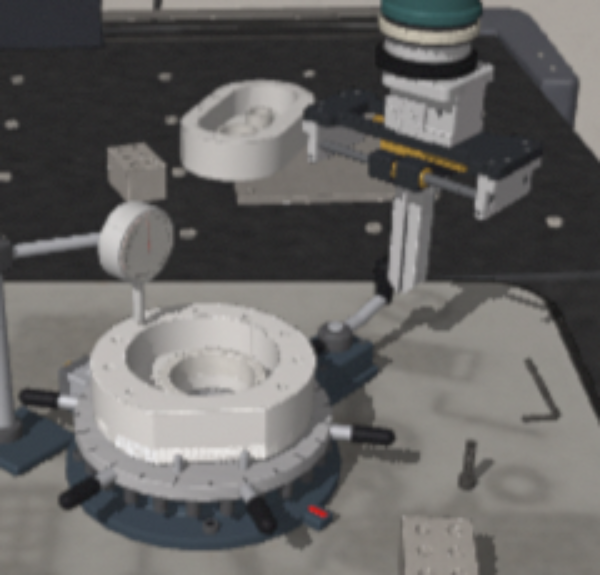

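View pics/t12.png

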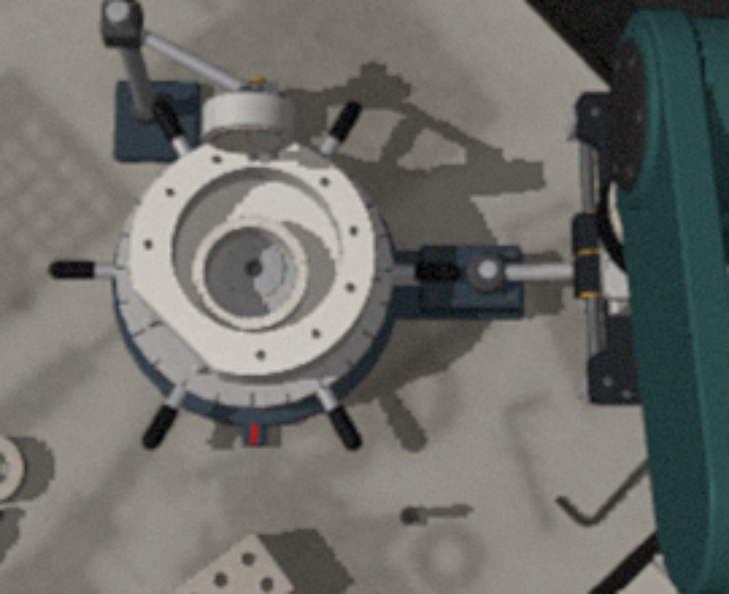

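The lever arm points straight out again, at (488,268)→(570,272), with about 6 N on the finger. A small extra nudge confirms the stop, then I retreat and check.

Emit:
drive_tool:
  series:
    - [[0, 0, 0, 0, 0.2, 0, 0], [0, 0, 0, 0, 0.4, 0, 0], [0, 0, 0, 0, 0.4, 0, 0], [0, 0, 0, 0, 0.4, 0, 0]]

```text
time: 17.4
tool_pos: [0.4832, 0.0549, 0.0655]
ee_rot: [-3.137, -0.003, 1.554]
wrist_force: [-10.7, 2.0, 4.7]
width: 0.0006
```

Emit:
drive_tool:
  series:
    - [[0, 0, 0, 0, -1.5, 0, 0], [0, 0, 0, 0, -3, 0, 0], [0, 0, 0, 0, -3, 0, 0], [0, 0, 0, 0, -3, -5, 0], [0, 0, 0, 0, -3, -10, 0], [0, 0, 0, 5, -5, -15, 0], [0, 0, 0, 10, -5, -15, 0], [0, 0, 0, 15, -5, -15, 0], [0, 0, 0, 15, -5, -15, 0], [0, 0, 0, 15, -5, -15, 0]]

```text
time: 18.4
tool_pos: [0.4374, 0.2072, 0.2175]
ee_rot: [-3.14, -0.005, 1.558]
wrist_force: [-0.3, -1.0, -0.2]
width: 0.0001
```

```bash
python3 look.py 13
python3 - <<'E'
from h import *
import pickle
s=pickle.load(open('top_now.pkl','rb'));s0=pickle.load(open('top0.pkl','rb'))
def g(s):
    m=(s['img'].max(2)<45).astype(np.uint8);k,l,st,c=cv2.connectedComponentsWithStats(m)
    return [(c[i].round(1),st[i,4]) for i in range(1,k) if 410<c[i][0]<440 and 215<c[i][1]<265 and st[i,4]>30]
print(g(s0),g(s))
E
```

```text
[327. 165.] r 0.129 angle 339.8 area 180
[271. 173.] r 0.1223 angle 28.6 area 97
[236. 229.] r 0.1213 angle 89.1 area 85
[368. 243.] r 0.1179 angle 256.5 area 117
[269. 288.] r 0.122 angle 148.9 area 95
[(array([429. , 227.5]), np.int32(99))] [(array([429.3, 227.2]), np.int32(93))]
```

View pics/t13.png

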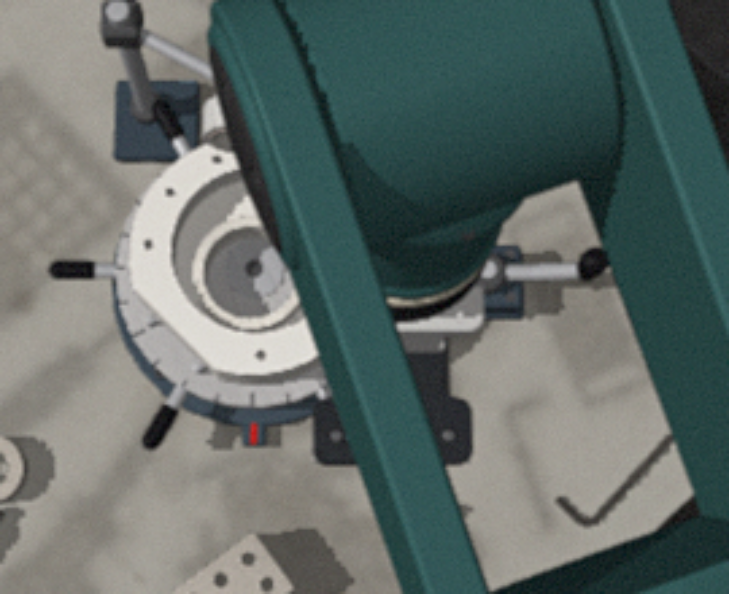

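View pics/s13.png

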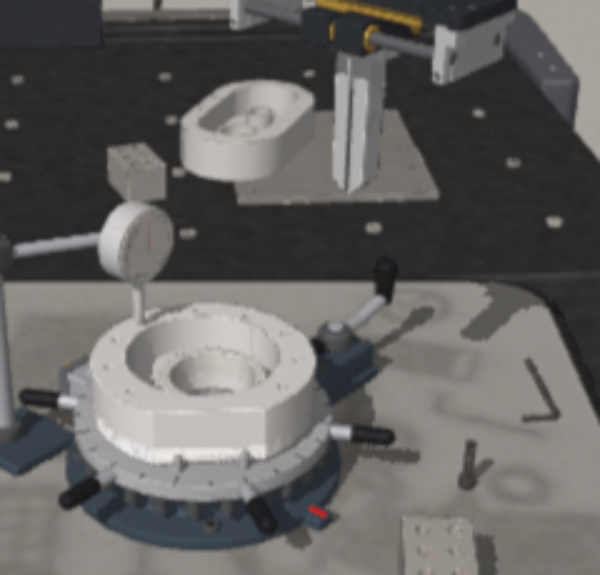

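The grip is back at its starting pixel: (429.3,227.2) against (429.0,227.5). The dial is at four clicks, the bystanders haven't moved, and the tool is in free air at z = 0.22 m. I hand the job in.

```bash
python3 -c "
from bench import robot
o=robot.get_obs();print(o['time'],o['wrist_force'],abs(o['qvel']).max());print(robot.close_job())"
```

```text
18.5 [ 0.13988657 -0.70594717 -0.10371766] 0.02465592393633237
the job is handed in; nothing more can be done
None
```

The dial was pushed four clicks clockwise and locked on that stop, and the job was handed in at 18.5 s of the 72 s allowed; no verdict was reported. I swung the lever open to its end stop, pushed the spoke one click at a time with the shut fingertips, checking after each, and swung the lever home to its stop.

- **Dial:** after the fourth click the spokes stood within 0.5° of the positions expected for 60°. They had not moved after locking.
- **Lever:** the grip is back within 0.4 pixel of where it started. It did not move any further when I pressed it at about 11 N.
- **Flange and other things:** by eye in the pictures, the flange is still seated and the things on the desk are where they were. I did not measure their positions.
- **Forces:** the tool was in free air at the end, with wrist force under 1 N. I only read the force at the end of each move, so the peak on the spokes was not recorded.

The sleeve next to the indicator post gave poor angle readings, up to about 2° off and once the radius too, because it merges with dark parts around it. I relied on the clear sleeves instead. After closing the lever, the tool moved sideways towards the dial instead of away from it. It stayed at about 0.22 m height and touched nothing.

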